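# Set up the gluing jig: lock the end dog, close up the row of blocks, lock the clamp stud

## Task

Set up the gluing jig: first take the wide, low end dog from the rack, push it right down into the socket at the closed end of the jig against its spring and turn it clockwise (seen from above) about a quarter turn so that it locks. Then lay all the loose wooden blocks in the channel, lengthwise in one row, the first butted flush against the dog and each next one flush against its neighbour, with no gaps. Last, put the tall narrow clamp stud's T-head into the T-slot at the open end of the row, press it down, slide it up against the last block and turn it a quarter turn so that it locks there; leave the glue bottle standing.

Things in the scene. Friction and masses are not known exactly. Their poses are not given: they have to be found in the camera images.
- jig: plywood jig fixed to the bench, 130 (x) x 340 (y) mm, top face 30 mm above the bench; origin at the centre of its underside. A channel runs along y, centred on x = 0, between two rails 8 mm high, 12 mm wide, 41 mm apart, y -165 to +100 mm. The socket is at y = +135 mm; the row of blocks grows from it towards -y.
- socket (a point): centre of the bayonet socket at the jig's top face, axes as the jig's: a slot 30.5 mm (along jig y) x 12.5 mm with a 19.5 mm square opening in its middle, in a lip 8 mm thick. Stops in the hollow below allow only about 90 degrees of clockwise turn (from above) from the entering position; the lug then lies under the lip.
- slot_end (a point): end of the T-slot away from the socket, on its centre line at the jig's top face (jig y = -155 mm). The T-slot is 12.5 mm wide and runs along the channel's middle to jig y = +105 mm; lips 8 mm thick, hollow 35 mm wide below.
- socket_spring (a joint): travel in m of the spring plate under the socket: 0 = up (8 mm below the jig's top), 0.0105 with the dog's collar down on the jig, about 0.008 once the dog is locked and released. 2.5 N at 0, 5.1 N at 0.0105. An unturned dog pops up about 10 mm proud.
- slot_spring (a joint): travel in m of the spring strip under the T-slot: 0 = up (8 mm below the jig's top), 0.0105 with the stud's collar down on the jig, about 0.008 once the stud is locked and released. 1.6 N at 0, 3.2 N at 0.0105. An unturned stud pops up about 10 mm proud.
- dog: end dog, 120 g: aluminium collar 48 mm wide, 30 mm high, on it a dark wooden grip bar 34 mm long (along its x), 12 mm wide, 28 mm high (30 to 58 mm above the origin). Origin at the centre of the collar's underside. Stands in a rack hole at first. Locked when its x lies along the jig's x; the spring then lifts it 2.5 mm against the lip.
- dog_lug (a point): middle of the dog's T-lug, 13 mm under the collar: 16 mm stem, crossbar 26 (its x) x 9 mm from 10.5 to 15.5 mm below the collar, lead-in 22 x 5.5 mm down to 18.5 mm. It enters the socket only with its x (either way round) along the jig's y and turns only while the collar is within 2.5 mm of the jig's top.
- stud: clamp stud, 90 g: aluminium collar 36 mm wide, 42 mm high, on it a dark wooden grip bar 34 mm long (along its x), 12 mm wide, 28 mm high (42 to 70 mm above the origin). Origin at the centre of the collar's underside. Stands in a rack hole at first. Locked when its x lies along the jig's x; the spring then lifts it 2.5 mm and holds it by friction.
- stud_lug (a point): middle of the stud's T-lug, 13 mm under the collar: 9 mm stem, crossbar and lead-in as the dog's. It enters the T-slot anywhere free of blocks with its x along the jig's y, slides freely while pressed down, turns either way but only while the collar is within 2.5 mm of the jig's top.
- block1: loose pale wooden block 34 (its x) x 50 (its y) x 38 mm high, 45 g, lying flat on the bench; origin at the centre of its underside. None when absent: 2 to 4 of the four are there.
- block2: loose pale wooden block 34 (its x) x 50 (its y) x 38 mm high, 45 g, lying flat on the bench; origin at the centre of its underside. None when absent: 2 to 4 of the four are there.
- block3: loose pale wooden block 34 (its x) x 50 (its y) x 38 mm high, 45 g, lying flat on the bench; origin at the centre of its underside. None when absent: 2 to 4 of the four are there.
- block4: loose pale wooden block 34 (its x) x 50 (its y) x 38 mm high, 45 g, lying flat on the bench; origin at the centre of its underside. None when absent: 2 to 4 of the four are there.
- rack: wooden rack fixed to the bench, 70 (x) x 190 (y) x 30 mm high, with two 31 mm square holes at y = +48 and -48 mm in which the dog and the stud stand on their collars, either in either hole; origin at the centre of its underside
- glue: white glue bottle, 56 mm wide, 150 mm high, standing beyond the blocks; bystander; origin at its underside

How it is judged:
By the outcome, as a careful person would: the job done as asked, in the order asked, and still so for the second after the job is handed in, with the robot touching nothing.
Of block1, block2, block3, block4 only 2 to 4 are there at a start; the rules pass over those that are not, and their reading is None.
At some moment in a run one of block1, block2, block3, block4 may be knocked a few centimetres aside while the robot is not near it.
It also fails if it takes over 210 s, if anything falls off the work surface, if the arm or the gripper's body presses on something with over 40 N, if the wrist force passes 120 N, or if a joint passes its speed limit or range.

## Robot

A 6-joint arm with a two-finger parallel gripper is mounted at the origin on the work surface. World frame = base frame: x ahead of the robot, y to its left, z up, the work surface at z = 0. Lengths are in m, angles in rad, forces in N, time in s.
With the tool pointing down it reaches from about 0.375 to 0.9 m from the base axis. Payload 3.1 kg.
Tool frame: the origin (TCP) lies at the very end of the fingers, on their centre line; the grasp point (between the pads) lies hold_point_z behind it (hold_point_z is the distance from the TCP to the grasp point, in m); z points along the fingers, y is the line along which they close (so a half turn about z gives the same grasp; the last joint's range is limited). The gripper opens to 87 mm and grips with 3 to 60 N. Pads are 19 mm wide; open, the fingers measure 117 mm over their backs; the gripper's body (75 mm by 190 mm) begins 51 mm behind the grasp point.
Start: joints at [-1.516, 0.527, 1.433, -0, 1.181, -0.178], TCP at [0.145, -0.608, 0.223] pointing down, gripper open.
Joint ranges: [-3.08, 3.08], [-0.75, 2.2], [0.22, 2.44], [-1.43, 4.57], [0, 2.65], [-2.85, 2.85]. Speed limits (rad/s): [2.79, 2.79, 3.14, 3.14, 3.14, 3.14].

## Interface

Orientations are given as a unit quaternion [w, x, y, z].
In Python, from cell import get_obs, get_image, sign_off, outline_of, spot_point, hold_point_z gives the robot as it stands. The module is installed in compiled form; this text tells all that it offers.
- The arm moves only by the tool apply_moves, never from a script. Its argument "commands" is a list that holds one entry, the list of rows, each a list of 7 numbers: the shift along the tool's x, y, z in mm, then the turn, a rotation vector about the tool's x, y, z in degrees, then the closure in counts, from 0 (fully open) to 255 (shut). In form: [[[x, y, z, ax, ay, az, grip], ...]]. A call has 1 to 8 rows; each row shifts and turns the commanded pose from where the row before left it, along the tool's axes as they then stand; what a row does not reach is not made up. A row lasts 1/8 s, in which the tool goes at most 62.5 mm and 10.7 degrees, less where a joint would pass 70% of its speed; a pose out of reach is approached as far as the arm can. A call is refused whole if a number of a shift passes 62.5 or a number of a turn 10.7, either way. A call with a gripper value outside its range is refused whole. The fingers move at their own pace and stop on an object; the grip force is fixed at half the most. Time passes only in rows, so rows that do not move let the fingers close. It gives the time, the measured TCP pose, the force, the opening and the grip force at its end, in the units of the state.
- get_obs(): the state, without advancing time (a new reading comes with each control period).
- get_image(name): name is "scene" or "top" or "wrist"; returns a dict with "color" (420x560x3 uint8, red, green, blue), "depth" (420x560 float32, m along the optical axis (not along the pixel's ray), 0 where there is no reading), "fx", "fy", "cx", "cy" (pixels), "origin" and "orientation" of the camera in the world; the wrist camera has in their place "mount" (4x4, takes a point from camera to tool coordinates, whose origin is the TCP and whose axes are the flange's). Camera axes: x right, y down, z forward; pixel columns grow to the right and rows downward; lengths in m; the calibration is good to about 2 mm. A picture is of the moment at which its call begins: read the wrist's pose just before it.
- sign_off(): hands the job in; it is judged then, once.
Trained networks look in the newest picture that a camera, given by its name, has taken for a name from the list of things; names that differ only in an ending like _2 or _b are one class to them, and where a whole thing is asked for, a point or a joint stands for the part that bears it (a point fixed in the world has none). Each returns a list of dicts, best first, with "conf" (0 to 1); they miss things now and then, are a little off and sometimes report something else, mostly with a low value. They report only what shows in the picture. A call takes as long as a camera call.
- outline_of(camera, label): "region" (420x560 bool, what is visible of it) and "box" ([centre column, centre row, width, height] in pixels, round what is visible of it).
- spot_point(camera, label): "location" ([column, row] in pixels: a listed point, or the origin of a listed thing).
The state is a dict: "clock": time; "qpos": joint angles; "qd": joint speeds; "joint_torque": joint torques, N m; "position": TCP position; "eef_rot": TCP orientation; "force": force on the tool from outside, world axes, zero at the start; "wrist_torque": the same for the moment, N m; "width": finger opening in m; "grasp_force": force on a finger pad.
Only numpy, scipy, OpenCV 4.12 (cv2) and the standard library are available. Lean on these libraries where they do the work, as an engineer would, in place of code of your own. Each camera call takes 0.05 s, during which the arm holds its last target. There are 200 camera calls.

## Working session

There is one attempt and no reset: what is moved stays moved. The work goes in short steps, Python scripts to look and compute and a tool call to move; the robot and the scene stay as the last step left them, time stands still between calls to the robot, and variables do not carry over. Pictures are saved under pics/ and viewed, at most 14 in all, crops included, and the job is handed in when it is done.

Besides the shell and the picture viewer there is one more tool, called after ">>>" in YAML: its name, and indented under it one key for each argument. apply_moves: Moves the arm, as the interface text tells. Its arguments: {"type":"object","properties":{"commands":{"type":"array","items":{"type":"array","items":{"type":"array","items":{"type":"number"}}}}},"required":["commands"]}

```bash
mkdir -p pics; ls
cat > h.py <<'E'
import numpy as np, cv2
from scipy.spatial.transform import Rotation as R
from cell import get_obs, get_image, sign_off, outline_of, spot_point, hold_point_z
def Rq(q): return R.from_quat([q[1],q[2],q[3],q[0]])
def cam(name):
    o=get_obs(); im=get_image(name)
    if 'mount' in im:
        T=np.eye(4);T[:3,:3]=Rq(o['eef_rot']).as_matrix();T[:3,3]=o['position'];T=T@np.array(im['mount'])
    else:
        T=np.eye(4);T[:3,:3]=Rq(im['orientation']).as_matrix();T[:3,3]=im['origin']
    im['T']=T
    return im
def cloud(im):
    d=im['depth'];v,u=np.mgrid[:d.shape[0],:d.shape[1]]
    P=np.stack([(u-im['cx'])/im['fx']*d,(v-im['cy'])/im['fy']*d,d],-1)
    return P@im['T'][:3,:3].T+im['T'][:3,3]
def ray(im,uv,z):
    r=im['T'][:3,:3]@np.array([(uv[0]-im['cx'])/im['fx'],(uv[1]-im['cy'])/im['fy'],1]);o=im['T'][:3,3]
    return o+r*(z-o[2])/r[2]
def save(im,n): cv2.imwrite('pics/%s.png'%n,cv2.cvtColor(im['color'],cv2.COLOR_RGB2BGR))
def toprect(P,m,zlo,zhi):
    q=P[m&(P[...,2]>zlo)&(P[...,2]<zhi)]
    if len(q)<20: return None
    (c,s,a)=cv2.minAreaRect((q[:,:2]*1000).astype(np.float32))
    return np.round(c,1),np.round(s,1),round(a,1),round(float(np.median(q[:,2]))*1000,1),len(q)
E
python3 - <<'E'
from h import *
o=get_obs();print({k:np.round(v,3) for k,v in o.items()},hold_point_z)
im=cam('top');save(im,'top0');P=cloud(im);np.save('P0',P)
print(im['T'].round(3),im['fx'])
for n in ['jig','rack','dog','stud','block1','glue']:
    for r in outline_of('top',n):
        m=r['region'];z=P[m][:,2];print(n,round(r['conf'],2),np.round(r['box']),toprect(P,m,np.percentile(z,60)-.006,1),)
for n in ['jig','socket','slot_end','dog','stud','rack','block1','dog_lug']:
    for r in spot_point('top',n): print(n,round(r['conf'],2),np.round(r['location'],1),ray(im,r['location'],.03).round(4))
im=cam('scene');save(im,'scene0')
E
```

```text
pics
{'clock': np.float64(0.0), 'qpos': array([-1.516,  0.528,  1.434,  0.   ,  1.181, -0.178]), 'qd': array([ 0.001,  0.001, -0.   ,  0.001,  0.   ,  0.002]), 'joint_torque': array([  0.   , -44.004, -17.659,   0.063,   0.058,  -0.   ]), 'position': array([ 0.145, -0.607,  0.222]), 'eef_rot': array([-0.001,  0.993,  0.117,  0.   ]), 'force': array([-0.081,  0.526, -0.264]), 'wrist_torque': array([-0.01 ,  0.04 ,  0.047]), 'grasp_force': np.float64(0.0), 'width': np.float64(0.087)} 0.0187
[[-0.009 -0.988  0.154  0.44 ]
 [-1.     0.009 -0.007 -0.028]
 [ 0.006 -0.154 -0.988  1.017]
 [ 0.     0.     0.     1.   ]] 399.4897507086527
jig 0.64 [174. 239. 143.  64.] (array([523.3, 219. ]), array([130.1, 340.8]), 4.6, 29.9, 6473)
rack 0.74 [411. 232.  80.  50.] (array([ 530.6, -371.5]), array([ 69.1, 192.1]), 13.0, 29.0, 1356)
rack 0.17 [175. 242. 143.  64.] (array([523.4, 219. ]), array([130.3, 340.8]), 4.6, 29.9, 6514)
dog 0.63 [436. 230.  23.  24.] (array([ 540.2, -416.8]), array([47. , 44.6]), 46.7, 60.0, 316)
stud 0.84 [397. 239.  17.  12.] (array([ 518.9, -323.6]), array([13. , 32.7]),
[... 583 characters left out ...]
7.8, 101)
glue 0.8 [261. 164.  24.  30.] (array([697.8,   4.5]), array([39.5, 49.2]), 10.4, 112.5, 310)
jig 0.86 [182.2 239.7] [0.5194 0.1995 0.03  ]
jig 0.17 [238.1 233.2] [0.5343 0.0618 0.03  ]
socket 0.67 [120.9 244. ] [0.5102 0.3499 0.03  ]
slot_end 0.9 [241.2 233.9] [0.5325 0.0542 0.03  ]
dog 0.8 [433.7 232.5] [ 0.5317 -0.4234  0.03  ]
stud 0.76 [396.2 239.4] [ 0.5154 -0.3292  0.03  ]
rack 0.77 [410.8 230. ] [ 0.5384 -0.3668  0.03  ]
block1 0.86 [340.8 258.9] [ 0.4688 -0.1904  0.03  ]
block1 0.85 [285.  211.2] [ 0.5883 -0.0549  0.03  ]
block1 0.78 [293.4 263.9] [ 0.4577 -0.0738  0.03  ]
block1 0.34 [120.9 244.7] [0.5085 0.3498 0.03  ]
dog_lug 0.68 [427.1 229.3] [ 0.5398 -0.4075  0.03  ]
```

View pics/top0.png

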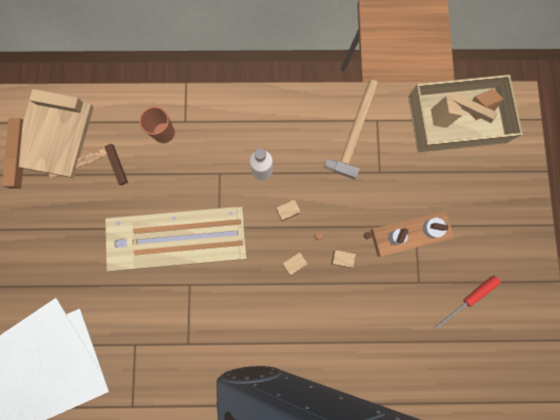

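Run:
```python
from h import *
P=np.load('P0.npy')
# grips
x,y,z=P[...,0],P[...,1],P[...,2]
for c in [(.54,-.417),(.518,-.324)]:
    near=np.hypot(x-c[0],y-c[1])<.04
    print(c,z[near].max(), 'grip',toprect(P,near,.0775,.2),'all60',toprect(P,near,.055,.2),'76',toprect(P,near,.08,.2))
# jig top face
n=(x>.4)&(x<.65)&(y>.0)&(y<.42)
print('jig',toprect(P,n,.025,.045),'rails',toprect(P,n,.0345,.045))
print('slot',toprect(P,n&(np.abs(x-.523)<.04)&(y>.03)&(y<.38),.01,.0265))
```

```text
(0.54, -0.417) 0.09086500267331976 grip (array([ 541.2, -417.5]), array([33.9, 11.9]), 79.5, 86.7, 85) all60 (array([ 541.2, -416.7]), array([46.4, 45.3]), 0.4, 60.2, 319) 76 (array([ 541.2, -417.7]), array([33.5, 11.7]), 79.9, 86.8, 79)
(0.518, -0.324) 0.10187208655142033 grip (array([ 519.2, -324.1]), array([13., 34.]), 65.5, 97.6, 115) all60 (array([ 519. , -322.9]), array([34.5, 32.6]), 33.4, 79.5, 219) 76 (array([ 519.2, -324.2]), array([13. , 33.9]), 65.5, 97.8, 109)
jig (array([523.4, 219. ]), array([130.3, 340.7]), 4.6, 30.0, 6469) rails (array([530.6, 218. ]), array([110.8, 328.1]), 4.8, 37.5, 1050)
slot (array([523.1, 212.3]), array([334.1,  79.6]), 90.0, 21.8, 811)
```

```bash
cat >> h.py <<'E'
def plan(*wps):
    """wps: (x,y,z mm, tool-x yaw deg); prints tool-frame shift (axes at start of each leg), then turn"""
    o=get_obs();p=np.array(o['position'])*1000;q=Rq(o['eef_rot'])
    print('t',round(float(o['clock']),2),'tcp',p.round(1),'phi',round(np.degrees(np.arctan2(*q.as_matrix()[1::-1,0])),2),'F',np.round(o['force'],1),'w',round(float(o['width'])*1000,1),'g',round(float(o['grasp_force']),1))
    for w in wps:
        t=R.from_euler('z',w[3],degrees=True)*R.from_euler('x',180,degrees=True)
        print(' shift',q.inv().apply(np.array(w[:3])-p).round(1),'turn',np.degrees((q.inv()*t).as_rotvec()).round(1))
        p=np.array(w[:3]);q=t
E
python3 - <<'E'
from h import *
plan((541.3,-418,200,79.5))
E
```

```text
t 0.8 tcp [ 144.8 -608.   222.6] phi 13.39 F [-0.1  0.7 -1. ] w 87.3 g 0.0
 shift [429.7 -93.   22.6] turn [  0.    0.  -66.1]
```

>>> apply_moves:
  commands:
    - [[53.7,-11.6,2.8,0,0,0,0],[53.7,-11.6,2.8,0,0,0,0],[53.7,-11.6,2.8,0,0,0,0],[53.7,-11.6,2.8,0,0,0,0],[53.7,-11.6,2.8,0,0,0,0],[53.7,-11.6,2.8,0,0,0,0],[53.7,-11.6,2.8,0,0,0,0],[53.7,-11.6,2.8,0,0,0,0]]

```text
clock: 1.8
position: [0.5428, -0.4173, 0.2001]
eef_rot: [0.0, 0.993, 0.117, 0.0]
force: [0.2, -1.6, 0.3]
width: 0.0871
grasp_force: 0.0
```

>>> apply_moves:
  commands:
    - [[0,0,0,0,0,-9.44,60],[0,0,0,0,0,-9.44,130],[0,0,0,0,0,-9.44,130],[0,0,0,0,0,-9.44,130],[0,0,0,0,0,-9.44,130],[0,0,0,0,0,-9.44,130],[0,0,0,0,0,-9.44,130],[0,0,0,0,0,0,130]]

```text
clock: 2.8
position: [0.5412, -0.4181, 0.2001]
eef_rot: [-0.0, 0.77, 0.639, 0.0]
force: [-1.1, -0.1, 0.3]
width: 0.0427
grasp_force: 0.0
```

Run:
```python
from h import *
plan((541.3,-418,63,79.5))
im=cam('wrist');save(im,'w1');P=cloud(im);x,y=P[...,0],P[...,1]
near=(np.hypot(x-.541,y+.418)<.035)&(im['depth']>0)
print(toprect(P,near,.078,.1), toprect(P,near,.055,.065))
m=(np.hypot(x-.519,y+.324)<.03)&(im['depth']>0);print(toprect(P,m,.092,.11))
print(im['T'].round(3))
```

```text
t 2.8 tcp [ 541.2 -418.1  200.1] phi 79.37 F [-1.1 -0.1  0.3] w 42.7 g 0.0
 shift [1.000e-01 0.000e+00 1.371e+02] turn [-0.  -0.  -0.1]
(array([ 544.5, -420.7]), array([33.3, 11.4]), 79.3, 88.2, 531) (array([ 544.7, -420.3]), array([45.8, 46.7]), 80.4, 60.4, 1393)
(array([ 522.3, -327.9]), array([12., 34.]), 65.6, 100.2, 751)
[[ 0.983 -0.175 -0.057  0.558]
 [-0.184 -0.936 -0.301 -0.335]
 [-0.001  0.306 -0.952  0.363]
 [ 0.     0.     0.     1.   ]]
```

>>> apply_moves:
  commands:
    - [[-0.5,1.5,34,0,0,0,130],[0,0,35,0,0,0,130],[0,0,35,0,0,0,130],[0,0,33,0,0,0,130],[0,0,0,0,0,0,255],[0,0,0,0,0,0,255],[0,0,0,0,0,0,255],[0,0,0,0,0,0,255]]

```text
clock: 3.85
position: [0.5428, -0.419, 0.0635]
eef_rot: [0.0, 0.769, 0.639, 0.0]
force: [1.1, -0.9, -0.9]
width: 0.0119
grasp_force: 30.0
```

Run:
```python
from h import *
plan((541.3,-418,230,79.5),(512.6,353.6,230,79.5),(512.6,353.6,230,94.6))
im=cam('wrist');P=cloud(im);x,y=P[...,0],P[...,1]
m=(np.hypot(x-.543,y+.419)<.035)&(im['depth']>0)
print(toprect(P,m,.055,.065),toprect(P,m,.08,.095))
m=(np.hypot(x-.520,y+.325)<.03)&(im['depth']>0);print(toprect(P,m,.092,.11))
```

```text
t 3.85 tcp [ 542.8 -419.    63.5] phi 79.45 F [ 1.1 -0.9 -0.9] w 11.9 g 30.0
 shift [   0.7   -1.6 -166.5] turn [ 0.   0.  -0.1]
 shift [ 753.4 -168.8   -0. ] turn [0. 0. 0.]
 shift [0. 0. 0.] turn [ -0.    0.  -15.1]
(array([ 545.3, -410.7]), array([27.8, 47.4]), 80.3, 60.4, 1875) (array([ 544.7, -413.8]), array([20.6, 32.3]), 77.4, 88.2, 1828)
(array([ 522.5, -327.9]), array([12., 34.]), 65.5, 100.2, 3296)
```

>>> apply_moves:
  commands:
    - [[0,0,-30,0,0,0,255],[0,0,-45,0,0,0,255],[0,0,-45,0,0,0,255],[0,0,-45,0,0,0,255],[53.8,-12.05,0,0,0,0,255],[53.8,-12.05,0,0,0,0,255],[53.8,-12.05,0,0,0,0,255],[53.8,-12.05,0,0,0,0,255]]

```text
clock: 4.9
position: [0.534, -0.1967, 0.2282]
eef_rot: [-0.0, 0.769, 0.639, 0.0]
force: [0.5, -0.3, -0.7]
width: 0.0116
grasp_force: 30.0
```

>>> apply_moves:
  commands:
    - [[53.8,-12.05,0,0,0,0,255],[53.8,-12.05,0,0,0,0,255],[53.8,-12.05,0,0,0,0,255],[53.8,-12.05,0,0,0,0,255],[53.8,-12.05,0,0,0,0,255],[53.8,-12.05,0,0,0,0,255],[53.8,-12.05,0,0,0,0,255],[53.8,-12.05,0,0,0,0,255]]

```text
clock: 5.9
position: [0.5179, 0.2439, 0.2283]
eef_rot: [0.0, 0.769, 0.639, 0.0]
force: [0.9, 0.8, -1.1]
width: 0.0118
grasp_force: 30.0
```

>>> apply_moves:
  commands:
    - [[53.8,-12.05,0,0,0,0,255],[53.8,-12.05,0,0,0,0,255],[0,0,0,0,0,-7.5,255],[0,0,0,0,0,-7.6,255],[0,0,0,0,0,0,255]]

```text
clock: 6.52
position: [0.5138, 0.3525, 0.2279]
eef_rot: [-0.0, 0.679, 0.734, -0.0]
force: [-0.6, -0.5, -0.8]
width: 0.0119
grasp_force: 30.0
```

Run:
```python
from h import *
plan((512.6,353.6,150,94.6))
im=cam('wrist');save(im,'w2');P=cloud(im);x,y,z=P[...,0],P[...,1],P[...,2]
ok=(im['depth']>0)&(x>.4)&(x<.65)&(y>0)&(y<.45)
print('jig',toprect(P,ok,.027,.033))
for nm in ['socket','dog_lug','dog']:
    for r in spot_point('wrist',nm)[:2]: print(nm,round(r['conf'],2),np.round(r['location'],1),ray(im,r['location'],.03).round(4))
im=cam('top');P=cloud(im);x,y,z=P[...,0],P[...,1],P[...,2]
ok=(x>.4)&(x<.65)&(y>0)&(y<.45); print('jig top',toprect(P,ok,.027,.033))
m=(np.hypot(x-.519,y+.325)<.03);print('stud',toprect(P,m,.092,.11))
```

```text
t 6.53 tcp [513.8 352.5 227.9] phi 94.51 F [-0.6 -0.5 -0.8] w 11.9 g 30.0
 shift [ 1.2 -1.1 77.9] turn [-0.   0.  -0.1]
jig (array([523.8, 246.8]), array([130.5, 277.8]), 4.8, 30.4, 9450)
socket 0.62 [272.7 186.6] [0.5096 0.3473 0.03  ]
dog 0.98 [276.4 243.1] [0.5191 0.2795 0.03  ]
jig top (array([523.3, 219.2]), array([130.4, 340.3]), 4.6, 29.6, 4814)
stud (array([ 519.9, -324.4]), array([12.7, 34.3]), 65.7, 98.7, 87)
```

View pics/w2.png

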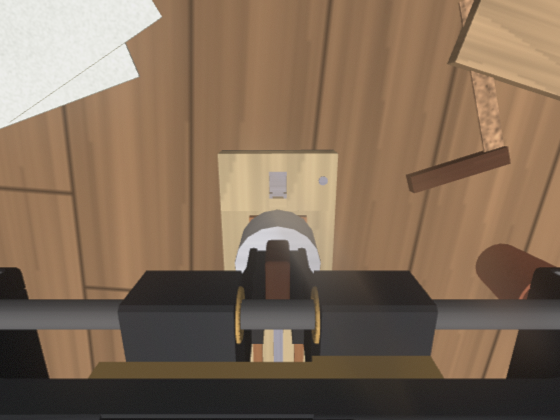

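```bash
cat >> h.py <<'E'
def circ(q,r):
    from scipy.optimize import least_squares
    c0=q.mean(0)
    s=least_squares(lambda c:np.hypot(*(q-c).T)-r,c0,loss='soft_l1',f_scale=.5);return s.x.round(1),round(float(np.std(s.fun)),2)
E
python3 - <<'E'
from h import *
o=get_obs();im=cam('wrist');P=cloud(im)
q=Rq(o['eef_rot']);L=q.inv().apply((P.reshape(-1,3)-o['position']))*1000
L=L.reshape(P.shape);ok=(im['depth']>0)
X,Y,Z=L[...,0],L[...,1],L[...,2]
m=ok&(np.abs(X)<60)&(np.abs(Y)<30)&(Z>-5)&(Z<40)
print(np.histogram(Z[m],20))
t=m&(np.abs(Z-np.median(Z[m&(Z<8)]))<2.0)&(X>5);print(np.median(Z[t]),X[t].max(),Y[t].min(),Y[t].max(),t.sum())
# outer edge: for each Y bin the max X
q=np.array([[X[t&(np.abs(Y-b)<.75)].max(),b] for b in np.arange(-19,20,1.5) if (t&(np.abs(Y-b)<.75)).sum()>3]);print(circ(q,24))
w=m&(Z>8)&(Z<24); print('side',np.percentile(X[w],99.5),circ(np.c_[X[w],Y[w]],24))
# socket hole edges in wrist: depth below jig top
x,y,z=P[...,0],P[...,1],P[...,2]
h=ok&(np.hypot(x-.514,y-.352)<.03)&(z<.0265)&(z>0);print('hole',toprect(P,h,0,.0265))
E
```

```text
(array([  79,   74,   66,  323, 1275,  108,   90,   74,   76,   83,   75,
         64,   76,   73,   60,   73,   61,   63,   55,   45]), array([-4.98093508, -3.10503993, -1.22914478,  0.64675036,  2.52264551,
        4.39854066,  6.2744358 ,  8.15033095, 10.0262261 , 11.90212124,
       13.77801639, 15.65391154, 17.52980668, 19.40570183, 21.28159698,
       23.15749212, 25.03338727, 26.90928242, 28.78517756, 30.66107271,
       32.53696786]))
3.0832193468400635 21.9705320389924 -21.34017312166195 23.136095005155195 1289
(array([-2.1,  0.9]), 0.2)
side 22.136337164641873 (array([-2.4,  0.9]), 0.21)
hole (array([514.9, 349.1]), array([18.3, 29.1]), 5.0, 22.4, 381)
```

>>> apply_moves:
  commands:
    - [[0,-0.5,40,0,0,-0.1,255],[0,0,40,0,0,0,255],[0,0,40,0,0,0,255],[0,0,20,0,0,0,255],[0,0,4,0,0,0,255],[0,0,4,0,0,0,255],[0,0,0,0,0,0,255]]

```text
clock: 7.7
position: [0.5145, 0.3526, 0.081]
eef_rot: [0.0, 0.678, 0.735, 0.001]
force: [-0.1, -0.3, -1.1]
width: 0.0117
grasp_force: 30.0
```

>>> apply_moves:
  commands:
    - [[0,0,2,0,0,0,255],[0,0,2,0,0,0,255],[0,0,2,0,0,0,255],[0,0,0,0,0,0,255]]

```text
clock: 8.2
position: [0.5138, 0.3524, 0.0741]
eef_rot: [-0.0, 0.678, 0.735, -0.0]
force: [0.9, -0.5, -0.9]
width: 0.0123
grasp_force: 30.0
```

>>> apply_moves:
  commands:
    - [[0,0,3,0,0,0,255],[0,0,3,0,0,0,255],[0,0,3,0,0,0,255],[0,0,1.5,0,0,0,255],[0,0,0,0,0,0,255]]

```text
clock: 8.82
position: [0.5139, 0.3524, 0.0637]
eef_rot: [0.0, 0.678, 0.735, 0.0]
force: [-0.7, -0.5, 4.6]
width: 0.0117
grasp_force: 30.0
```

>>> apply_moves:
  commands:
    - [[0,0,0.5,0,0,10,255],[0,0,0,0,0,10,255],[0,0,0,0,0,10,255],[0,0,0,0,0,10,255],[0,0,0,0,0,0,255]]

```text
clock: 9.45
position: [0.5148, 0.3527, 0.0636]
eef_rot: [0.0, 0.888, 0.46, 0.001]
force: [0.2, 0.1, 3.8]
width: 0.0118
grasp_force: 30.0
```

>>> apply_moves:
  commands:
    - [[0,0,0,0,0,10,255],[0,0,0,0,0,10,255],[0,0,0,0,0,10,255],[0,0,0,0,0,10,255],[0,0,0,0,0,10,255],[0,0,0,0,0,0,255]]

```text
clock: 10.2
position: [0.5143, 0.3517, 0.0635]
eef_rot: [0.001, 0.999, 0.043, 0.0]
force: [0.6, -3.2, 6.3]
width: 0.012
grasp_force: 30.0
```

Run:
```python
from h import *
plan((514,353,140,4.6)); print(get_obs()['wrist_torque'])
```

```text
t 10.2 tcp [514.3 351.7  63.5] phi 4.89 F [ 0.6 -3.2  6.3] w 12.0 g 30.0
 shift [ -0.1  -1.2 -76.5] turn [ 0.1 -0.   0.3]
[-0.55656972 -0.08828105 -0.05855441]
```

>>> apply_moves:
  commands:
    - [[0,0,-1,0,0,0.3,255],[0,0,-1,0,0,0,180],[0,0,0,0,0,0,130],[0,0,0,0,0,0,130],[0,0,-30,0,0,0,130],[0,0,-40,0,0,0,130],[0,0,-40,0,0,0,130],[0,0,-40,0,0,0,130]]

```text
clock: 11.2
position: [0.5134, 0.3525, 0.2161]
eef_rot: [-0.0, 0.999, 0.038, -0.0]
force: [-0.1, -0.3, 0.7]
width: 0.0424
grasp_force: 0.0
```

Run:
```python
from h import *
plan((514,353,140,4.6))
for n in ('wrist','top'):
    im=cam(n);P=cloud(im);x,y=P[...,0],P[...,1]
    near=(np.hypot(x-.513,y-.352)<.033)&(im['depth']>0)
    print(n,toprect(P,near,.08,.1), toprect(P,near,.058,.068),'max',P[...,2][near].max())
    ok=(im['depth']>0)&(x>.4)&(x<.65)&(y>0)&(y<.45);print('jig',toprect(P,ok,.027,.033))
    save(im,'a3'+n)
```

```text
t 11.2 tcp [513.4 352.5 216.1] phi 4.4 F [-0.1 -0.3  0.7] w 42.4 g 0.0
 shift [ 0.7 -0.5 76.1] turn [-0.   0.  -0.2]
wrist (array([513.7, 351.3]), array([34. , 11.1]), 4.5, 90.7, 489) (array([514.4, 350.7]), array([46.1, 46.6]), 3.6, 62.9, 1299) max 0.3308882189875365
jig (array([525.6, 215.3]), array([130.5, 339.6]), 4.7, 30.6, 25726)
top (array([510.1, 348.8]), array([10.3, 33.2]), 78.4, 86.7, 36) (array([509.2, 349.1]), array([38.1, 46.6]), 73.0, 62.4, 170) max 0.4487433994749136
jig (array([523.3, 218.8]), array([130.2, 340.4]), 4.6, 29.6, 4474)
```

>>> apply_moves:
  commands:
    - [[0,0,0,0,0,-10,60],[0,0,0,0,0,-10,0],[0,0,0,0,0,-10,0],[0,0,0,0,0,-10,0],[0,0,0,0,0,-10,0],[0,0,0,0,0,-10,0],[0,0,0,0,0,-10,0],[0,0,0,0,0,-10,0]]

```text
clock: 12.3
position: [0.513, 0.3522, 0.2138]
eef_rot: [-0.0, 0.739, 0.674, -0.001]
force: [-0.5, 0.6, 0.6]
width: 0.087
grasp_force: 0.0
```

>>> apply_moves:
  commands:
    - [[0,0,0,0,0,-10,0],[0,0,0,0,0,-10,0],[0,0,0,0,0,-10,0],[0,0,0,0,0,-8.5,0],[0,0,0,0,0,0,0]]

```text
clock: 12.92
position: [0.5132, 0.3522, 0.2141]
eef_rot: [-0.001, 0.479, 0.878, -0.001]
force: [-0.2, -0.2, -0.1]
width: 0.0866
grasp_force: 0.0
```

Run:
```python
from h import *
plan((461.2,-78.9,190,122.9))
```

```text
t 12.93 tcp [513.2 352.2 214.1] phi 122.79 F [-0.2 -0.2 -0.1] w 86.6 g 0.0
 shift [-334.3 -277.1   24.4] turn [-0.1 -0.  -0.1]
```

>>> apply_moves:
  commands:
    - [[-41.8,-34.6,3,0,0,0,0],[-41.8,-34.6,3,0,0,0,0],[-41.8,-34.6,3,0,0,0,0],[-41.8,-34.6,3,0,0,0,0],[-41.8,-34.6,3,0,0,0,0],[-41.8,-34.6,3,0,0,0,0],[-41.8,-34.6,3,0,0,0,0],[-41.8,-34.6,3,0,0,-0.1,0]]

```text
clock: 13.92
position: [0.4625, -0.0803, 0.1909]
eef_rot: [0.0, 0.479, 0.878, 0.0]
force: [0.4, 1.1, -0.2]
width: 0.087
grasp_force: 0.0
```

```bash
cat >> h.py <<'E'
def blocks(name='wrist'):
    im=cam(name);P=cloud(im);save(im,'b_last')
    for r in outline_of(name,'block1'):
        m=r['region']&(im['depth']>0)
        if m.sum()<50: continue
        z=P[m][:,2];zt=np.percentile(z,90);print(name,round(r['conf'],2),toprect(P,m,zt-.006,zt+.005))
    return im,P
E
python3 - <<'E'
from h import *
blocks()
plan((461.2,-78.9,190,122.9))
E
```

```text
wrist 0.86 (array([593.7, -64.3]), array([35.4, 50.5]), 23.3, 38.1, 1332)
wrist 0.62 (array([461.3, -78.3]), array([33.3, 49.9]), 32.0, 38.4, 1686)
wrist 0.57 (array([ 471.7, -198.2]), array([50., 34.]), 78.8, 38.4, 1204)
t 14.03 tcp [463.  -83.4 190.8] phi 122.47 F [0.4 0.1 0.3] w 87.1 g 0.0
 shift [4.8 0.9 0.8] turn [-0.   0.1 -0.4]
```

>>> apply_moves:
  commands:
    - [[5,1,40,0,0,0,0],[0,0,45,0,0,0,0],[0,0,45,0,0,0,0],[0,0,46,0,0,0,0],[0,0,0,0,0,0,120],[0,0,0,0,0,0,255],[0,0,0,0,0,0,255],[0,0,0,0,0,0,255]]

```text
clock: 15.02
position: [0.4621, -0.0743, 0.0169]
eef_rot: [0.002, 0.477, 0.879, 0.0]
force: [-0.3, -1.0, 0.0]
width: 0.0547
grasp_force: 0.0
```

Run:
```python
from h import *
a=np.radians(4.65);J=lambda u,v:(525.3+u*np.cos(a)-v*np.sin(a),215.6+u*np.sin(a)+v*np.cos(a))
print(J(0,86),J(0,135),J(0,-155))
plan((461,-79,140,122.5),J(0,78)+(140,94.65))
```

```text
(np.float64(518.32808772806), np.float64(301.31693204538044)) (np.float64(514.3557191080013), np.float64(350.15564914100423)) (np.float64(537.8656558389615), np.float64(61.11018061588402))
t 15.03 tcp [462.1 -74.3  16.9] phi 122.97 F [-0.3 -1.   0. ] w 54.7 g 0.0
 shift [  -3.7   -3.2 -123.1] turn [0.1 0.2 0.5]
 shift [282.9 249.    0. ] turn [ 0.  -0.  27.9]
```

>>> apply_moves:
  commands:
    - [[-4.4,0,1.5,0,0,0,120],[0,0,0,0,0,0,255],[0,0,0,0,0,0,255],[0,0,0,0,0,0,255],[0,0,0,0,0,0,255],[0,0,0,0,0,0,255]]

```text
clock: 15.78
position: [0.4634, -0.0778, 0.0137]
eef_rot: [0.0, 0.477, 0.879, -0.0]
force: [-1.2, -1.8, 3.6]
width: 0.0341
grasp_force: 30.0
```

>>> apply_moves:
  commands:
    - [[0,0,-40,0,0,0,255],[0,0,-45,0,0,0,255],[0,0,-45,0,0,0,255],[0,0,0,0,0,9.3,255],[0,0,0,0,0,9.3,255],[0,0,0,0,0,9.3,255],[0,0,0,0,0,0,255],[0,0,0,0,0,0,255]]

```text
clock: 16.77
position: [0.4632, -0.0775, 0.1434]
eef_rot: [-0.0, 0.674, 0.739, -0.0]
force: [-0.6, -0.2, -0.4]
width: 0.0339
grasp_force: 30.0
```

```bash
cat >> h.py <<'E'
a_=np.radians(4.65)
def J(u,v,z=None,phi=94.65):
    p=(525.3+u*np.cos(a_)-v*np.sin(a_),215.6+u*np.sin(a_)+v*np.cos(a_)); return p if z is None else p+(z,phi)
def held(zlo,zhi):
    """rect of top surface of what is held, in tool mm (x,y), from the wrist camera"""
    o=get_obs();im=cam('wrist');P=cloud(im);L=Rq(o['eef_rot']).inv().apply((P.reshape(-1,3)-o['position'])).reshape(P.shape)
    m=(im['depth']>0)&(np.abs(L[...,0])<.07)&(np.abs(L[...,1])<.03)
    t=L*[1,1,-1]; print('held',toprect(t,m,zlo,zhi)); q=t[m&(t[...,2]>zlo)&(t[...,2]<zhi)]*1000
    if len(q): print(' x max',np.percentile(q[:,0],99.5).round(1),'y',np.percentile(q[:,1],[.5,99.5]).round(1),'z',np.median(q[:,2]).round(1))
    save(im,'held'); return im,L
E
python3 - <<'E'
from h import *
held(.016,.030)
plan(J(0,75,140),J(0,75,60))
E
```

```text
held (array([2.1, 0.8]), array([50.4, 54.5]), 0.5, 24.6, 5717)
 x max 26.8 y [-24.4  26.3] z 24.6
t 16.82 tcp [463.2 -77.5 143.4] phi 95.18 F [-0.1 -0.1 -1.1] w 33.7 g 30.0
 shift [361.3  89.    3.5] turn [-0.  -0.   0.5]
 shift [ 0. -0. 80.] turn [0. 0. 0.]
```

>>> apply_moves:
  commands:
    - [[45.1,11.2,0,0,0,0,255],[45.1,11.2,0,0,0,0,255],[45.1,11.2,0,0,0,0,255],[45.1,11.2,0,0,0,0,255],[45.1,11.2,0,0,0,0,255],[45.1,11.2,0,0,0,0,255],[45.1,11.2,0,0,0,0,255],[45.1,11.2,0,0,0,0.5,255]]

```text
clock: 17.82
position: [0.5206, 0.2912, 0.1434]
eef_rot: [-0.0, 0.678, 0.735, -0.0]
force: [-0.3, -0.8, -0.7]
width: 0.0338
grasp_force: 30.0
```

>>> apply_moves:
  commands:
    - [[0,0,20,0,0,0,255],[0,0,30,0,0,0,255],[0,0,0,0,0,0,255],[0,0,0,0,0,0,255]]

```text
clock: 18.32
position: [0.5212, 0.2897, 0.0941]
eef_rot: [0.0, 0.678, 0.735, 0.0]
force: [-0.2, -0.6, -0.4]
width: 0.0337
grasp_force: 30.0
```

Run:
```python
from h import *
plan(J(0,75,46))
im,L=held(.016,.030)
P=cloud(im);x,y=P[...,0],P[...,1]
near=(np.hypot(x-.5135,y-.351)<.033)&(im['depth']>0)
print(toprect(P,near,.08,.1), toprect(P,near,.058,.068))
u=(x*1000-525.3)*np.cos(a_)+(y*1000-215.6)*np.sin(a_);v=-(x*1000-525.3)*np.sin(a_)+(y*1000-215.6)*np.cos(a_)
r=(im['depth']>0)&(P[...,2]>.0355)&(P[...,2]<.041)&(np.abs(u)<40)&(v<95)&(v>60)
for s in (u[r&(u<0)],u[r&(u>0)]):
    if len(s): print('rail',np.percentile(s,[2,98]),len(s))
```

```text
t 18.32 tcp [521.2 289.7  94.1] phi 94.59 F [-0.2 -0.6 -0.4] w 33.7 g 30.0
 shift [ 0.8 -1.9 48.1] turn [ 0.  -0.  -0.1]
held (array([2. , 1.2]), array([54.7, 50.4]), 89.2, 24.6, 5715)
 x max 26.8 y [-24.4  26.4] z 24.6
(array([513.4, 351.7]), array([34.1, 11.7]), 4.7, 90.7, 1682) (array([513.7, 351.3]), array([46.8, 47.4]), 2.0, 62.9, 3566)
rail [-31.6278396  -20.15132162] 717
rail [21.20556693 32.99698889] 519
```

>>> apply_moves:
  commands:
    - [[0.8,-1.9,24,0,0,0,255],[0,0,23,0,0,0,255],[0,0,0,0,0,0,255],[0,0,0,0,0,0,255]]

```text
clock: 18.88
position: [0.5198, 0.2905, 0.048]
eef_rot: [0.001, 0.678, 0.735, 0.001]
force: [0.7, 0.5, -1.0]
width: 0.0337
grasp_force: 30.0
```

>>> apply_moves:
  commands:
    - [[0,0,1,0,0,0,255],[0,0,1,0,0,0,255],[0,0,0.5,0,0,0,255],[0,0,0,0,0,0,255]]

```text
clock: 19.38
position: [0.5188, 0.2903, 0.0442]
eef_rot: [-0.0, 0.678, 0.735, 0.0]
force: [0.1, -0.1, -1.1]
width: 0.0339
grasp_force: 30.0
```

>>> apply_moves:
  commands:
    - [[2,0,0,0,0,0,255],[2,0,0,0,0,0,255],[2,0,0,0,0,0,255],[2,0,0,0,0,0,255],[1,0,0,0,0,0,255],[0,0,0,0,0,0,255]]

```text
clock: 20.12
position: [0.518, 0.2993, 0.0442]
eef_rot: [0.0, 0.678, 0.735, 0.0]
force: [0.3, -0.7, -0.4]
width: 0.0337
grasp_force: 30.0
```

>>> apply_moves:
  commands:
    - [[0,0,0.6,0,0,0,255],[1,0,0,0,0,0,255],[0.8,0,0,0,0,0,255],[0,0,0,0,0,0,255]]

```text
clock: 20.62
position: [0.5181, 0.301, 0.0438]
eef_rot: [0.0, 0.678, 0.735, 0.0]
force: [-0.0, -2.0, 2.1]
width: 0.0336
grasp_force: 30.0
```

>>> apply_moves:
  commands:
    - [[0.5,0,0,0,0,0,255],[0.5,0,0,0,0,0,255],[0,0,0,0,0,0,255]]

```text
clock: 21.0
position: [0.5181, 0.3015, 0.0438]
eef_rot: [0.0, 0.678, 0.735, -0.0]
force: [1.2, -5.4, 4.1]
width: 0.0339
grasp_force: 30.0
```

>>> apply_moves:
  commands:
    - [[0.5,0,0,0,0,0,255],[0.5,0,0,0,0,0,255],[0,0,0,0,0,0,255]]

```text
clock: 21.38
position: [0.518, 0.3024, 0.0438]
eef_rot: [0.0, 0.678, 0.735, -0.0]
force: [0.9, -6.1, 5.3]
width: 0.0339
grasp_force: 30.0
```

>>> apply_moves:
  commands:
    - [[0,0,0,0,0,0,60],[0,0,0,0,0,0,0],[0,0,-25,0,0,0,0],[0,0,-40,0,0,0,0],[0,0,-40,0,0,0,0],[0,0,-40,0,0,7.9,0],[0,0,0,0,0,7.9,0],[0,0,0,0,0,0,0]]

```text
clock: 22.38
position: [0.5174, 0.3035, 0.1888]
eef_rot: [-0.0, 0.772, 0.635, 0.0]
force: [0.3, 0.5, -0.5]
width: 0.0862
grasp_force: 0.0
```

Run:
```python
from h import *
plan((471.9,-198.2,190,78.8))
blocks()
```

```text
t 22.38 tcp [517.4 303.5 188.8] phi 78.89 F [ 0.3  0.5 -0.5] w 86.2 g 0.0
 shift [-501.1   52.1   -1.6] turn [-0.  -0.   0.1]
wrist 0.73 (array([518.7, 304.3]), array([34., 52.]), 4.6, 68.4, 2064)
```

View pics/b_last.png

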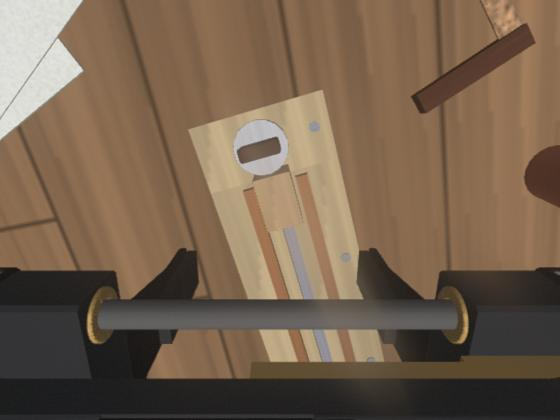

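>>> apply_moves:
  commands:
    - [[-50.1,5.2,0,0,0,0,0],[-50.1,5.2,0,0,0,0,0],[-50.1,5.2,0,0,0,0,0],[-50.1,5.2,0,0,0,0,0],[-50.1,5.2,0,0,0,0,0],[-50.1,5.2,0,0,0,0,0],[-50.1,5.2,0,0,0,0,0],[-50.1,5.2,0,0,0,0,0]]

```text
clock: 23.48
position: [0.4799, -0.0995, 0.1878]
eef_rot: [-0.001, 0.772, 0.635, -0.0]
force: [0.1, 0.1, -0.4]
width: 0.087
grasp_force: 0.0
```

>>> apply_moves:
  commands:
    - [[-50.1,5.2,0,0,0,0,0],[-50.1,5.2,0,0,0,0,0],[0,0,0,0,0,0,0],[0,0,0,0,0,0,0],[0,0,0,0,0,0,0]]

```text
clock: 24.1
position: [0.4709, -0.1969, 0.1881]
eef_rot: [-0.001, 0.772, 0.635, -0.0]
force: [-0.5, -0.3, -0.1]
width: 0.0867
grasp_force: 0.0
```

Run:
```python
from h import *
blocks()
plan((471.9,-198.2,15,78.8))
```

```text
wrist 0.69 (array([ 472. , -198.6]), array([49.5, 33.9]), 78.8, 38.4, 1733)
wrist 0.68 (array([593.9, -64.7]), array([34.6, 49.5]), 24.1, 38.1, 2223)
t 24.2 tcp [ 471.2 -197.1  188.4] phi 78.9 F [ 0.2 -0.9 -0.3] w 87.3 g 0.0
 shift [ -1.    1.  173.4] turn [-0.  -0.   0.1]
```

>>> apply_moves:
  commands:
    - [[-1.3,1,40,0,0,0,0],[0,0,45,0,0,0,0],[0,0,45,0,0,0,80],[0,0,44,0,0,0,80],[0,0,0,0,0,0,120],[0,0,0,0,0,0,255],[0,0,0,0,0,0,255],[0,0,0,0,0,0,255]]

```text
clock: 25.2
position: [0.4728, -0.2004, 0.0162]
eef_rot: [0.001, 0.773, 0.635, 0.0]
force: [-0.9, 0.6, 0.1]
width: 0.0349
grasp_force: 0.2
```

>>> apply_moves:
  commands:
    - [[0,0,0,0,0,0,255],[0,0,0,0,0,0,255],[0,0,-40,0,0,0,255],[0,0,-45,0,0,0,255],[0,0,-45,0,0,0,255],[0,0,0,0,0,-7.9,255],[0,0,0,0,0,-7.9,255],[0,0,0,0,0,0,255]]

```text
clock: 26.2
position: [0.4719, -0.1999, 0.1451]
eef_rot: [0.0, 0.679, 0.734, 0.0]
force: [-0.8, 0.9, -1.1]
width: 0.0336
grasp_force: 30.0
```

Run:
```python
from h import *
held(.016,.030)
plan(J(0,27,95),J(0,27,60))
```

```text
held (array([9.9, 1. ]), array([33.9, 54.5]), 0.3, 22.3, 5585)
 x max 26.5 y [-24.4  26.3] z 22.3
t 26.25 tcp [ 471.8 -200.   144.9] phi 94.43 F [-0.3 -0.5  0. ] w 33.4 g 30.0
 shift [437.2  85.3  49.8] turn [ 0.   0.  -0.2]
 shift [ 0. -0. 35.] turn [0. 0. 0.]
```

>>> apply_moves:
  commands:
    - [[48.6,9.5,0,0,0,0,255],[48.6,9.5,0,0,0,0,255],[48.6,9.5,0,0,0,0,255],[48.6,9.5,0,0,0,0,255],[48.6,9.5,0,0,0,0,255],[48.6,9.5,0,0,0,0,255],[48.6,9.5,0,0,0,0,255],[48.6,9.5,0,0,0,0,255]]

```text
clock: 27.25
position: [0.5166, 0.1953, 0.1444]
eef_rot: [-0.0, 0.679, 0.734, -0.0]
force: [0.8, -0.7, -0.6]
width: 0.0334
grasp_force: 30.0
```

>>> apply_moves:
  commands:
    - [[48.6,9.5,25,0,0,-0.2,255],[0,0,25,0,0,0,255],[0,0,0,0,0,0,255],[0,0,0,0,0,0,255],[0,0,0,0,0,0,255]]

```text
clock: 27.88
position: [0.5232, 0.2423, 0.0957]
eef_rot: [0.001, 0.678, 0.735, 0.001]
force: [-0.2, 0.1, 0.2]
width: 0.0339
grasp_force: 30.0
```

Run:
```python
from h import *
plan(J(-.3,28,47))
```

```text
t 27.88 tcp [523.2 242.3  95.7] phi 94.68 F [-0.2  0.1  0.2] w 33.9 g 30.0
 shift [ 1.2 -0.5 48.7] turn [ 0.1 -0.   0. ]
```

>>> apply_moves:
  commands:
    - [[1,-0.5,24,0,0,0,255],[0,0,24,0,0,0,255],[0,0,1.3,0,0,0,255],[0,0,0,0,0,0,255],[0,0,0,0,0,0,255]]

```text
clock: 28.5
position: [0.5221, 0.2437, 0.0461]
eef_rot: [0.0, 0.677, 0.736, 0.0]
force: [0.3, 0.4, 0.5]
width: 0.0335
grasp_force: 30.0
```

>>> apply_moves:
  commands:
    - [[2,0,0,0,0,0,255],[2,0,0,0,0,0,255],[2,0,0,0,0,0,255],[1,0,0,0,0,0,255],[0,0,0,0,0,0,255]]

```text
clock: 29.12
position: [0.5211, 0.2509, 0.0452]
eef_rot: [-0.0, 0.677, 0.736, 0.0]
force: [-0.2, -0.3, -0.8]
width: 0.0337
grasp_force: 30.0
```

>>> apply_moves:
  commands:
    - [[1,0,0,0,0,0,255],[0.5,0,0,0,0,0,255],[0,0,0,0,0,0,255]]

```text
clock: 29.5
position: [0.5211, 0.2523, 0.0452]
eef_rot: [0.0, 0.677, 0.736, 0.0]
force: [0.5, -1.0, -0.7]
width: 0.0338
grasp_force: 30.0
```

>>> apply_moves:
  commands:
    - [[0.5,0,0,0,0,0,255],[0.5,0,0,0,0,0,255],[0,0,0,0,0,0,255]]

```text
clock: 29.88
position: [0.5211, 0.2527, 0.0454]
eef_rot: [0.0, 0.677, 0.736, -0.0]
force: [0.6, -4.1, 1.4]
width: 0.0337
grasp_force: 30.0
```

>>> apply_moves:
  commands:
    - [[0.5,0,0,0,0,0,255],[0.5,0,0,0,0,0,255],[0,0,0,0,0,0,255]]

```text
clock: 30.25
position: [0.5213, 0.2532, 0.0456]
eef_rot: [0.001, 0.677, 0.736, -0.0]
force: [1.0, -7.8, 2.7]
width: 0.0338
grasp_force: 30.0
```

>>> apply_moves:
  commands:
    - [[0,0,0,0,0,0,60],[0,0,0,0,0,0,0],[0,0,-25,0,0,0,0],[0,0,-40,0,0,0,0],[0,0,-40,0,0,0,0],[0,0,-40,0,0,0,0],[0,0,0,0,0,0,0],[0,0,0,0,0,0,0]]

```text
clock: 31.25
position: [0.5199, 0.2545, 0.1896]
eef_rot: [-0.001, 0.677, 0.736, -0.0]
force: [0.1, 0.1, -1.1]
width: 0.0867
grasp_force: 0.0
```

Run:
```python
from h import *
plan((594,-64.5,190,94.6))
im,P=blocks();x,y=P[...,0],P[...,1]
```

```text
t 31.25 tcp [519.9 254.5 189.6] phi 94.79 F [ 0.1  0.1 -1.1] w 86.7 g 0.0
 shift [-324.    47.1   -0.5] turn [-0.1 -0.   0.2]
wrist 0.69 (array([519. , 303.6]), array([34. , 49.7]), 4.8, 68.3, 2352)
wrist 0.56 (array([522.1, 254.1]), array([33.9, 49. ]), 5.7, 68.4, 1980)
```

View pics/b_last.png

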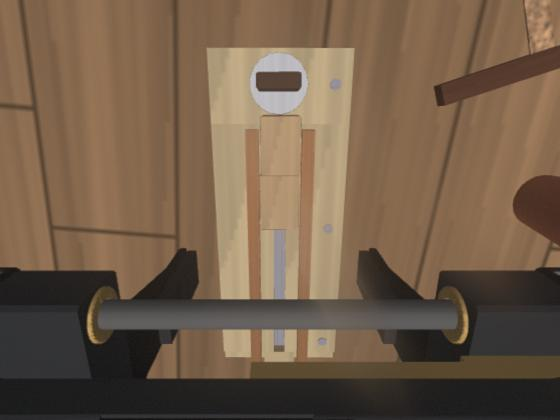

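>>> apply_moves:
  commands:
    - [[0,0,0,0,0,10,0],[0,0,0,0,0,10,0],[0,0,0,0,0,10,0],[0,0,0,0,0,10,0],[0,0,0,0,0,10,0],[0,0,0,0,0,10,0],[0,0,0,0,0,10,0],[0,0,0,0,0,0,0]]

```text
clock: 32.35
position: [0.52, 0.2541, 0.1887]
eef_rot: [-0.0, 0.977, 0.215, -0.002]
force: [0.3, 0.4, -0.3]
width: 0.0865
grasp_force: 0.0
```

Run:
```python
from h import *
plan((593.9,-64.6,190,25))
```

```text
t 32.35 tcp [520.  254.1 188.7] phi 24.89 F [ 0.3  0.4 -0.3] w 86.5 g 0.0
 shift [-67.1 320.2  -1.3] turn [-0.   0.2 -0.1]
```

>>> apply_moves:
  commands:
    - [[-9.6,45.7,0,0,0,0,0],[-9.6,45.7,0,0,0,0,0],[-9.6,45.7,0,0,0,0,0],[-9.6,45.7,0,0,0,0,0],[-9.6,45.7,0,0,0,0,0],[-9.6,45.7,0,0,0,0,0],[-9.6,45.7,0,0,0,0,0],[0,0,0,0,0,0,0]]

```text
clock: 33.35
position: [0.5946, -0.0677, 0.1894]
eef_rot: [0.0, 0.977, 0.214, -0.0]
force: [-0.4, 0.4, 0.3]
width: 0.0869
grasp_force: 0.0
```

>>> apply_moves:
  commands:
    - [[0,0,0,0,0,0,0],[0,0,0,0,0,0,0]]

```text
clock: 33.6
position: [0.5932, -0.0628, 0.1899]
eef_rot: [-0.001, 0.976, 0.216, -0.001]
force: [0.3, 0.4, -0.3]
width: 0.0869
grasp_force: 0.0
```

Run:
```python
from h import *
im,P=blocks()
plan((593.9,-64.6,15,25))
for r in outline_of('wrist','glue'): print('glue',r['conf'],toprect(P,r['region'],.05,.16))
```

```text
wrist 0.71 (array([573.2, -44.4]), array([33.9, 49. ]), 24.7, 38.4, 1625)
t 33.7 tcp [593.5 -62.9 190.2] phi 24.91 F [0.3 0.5 0.1] w 87.0 g 0.0
 shift [ -0.3   1.8 175.2] turn [-0.   0.  -0.1]
glue 0.92 (array([ 7.019e+02, -3.000e-01]), array([49.6, 55. ]), 32.4, 110.4, 5281)
```

>>> apply_moves:
  commands:
    - [[-10.6,-25.3,0,0,0,0,0],[0,0,40,0,0,0,0],[0,0,45,0,0,0,0],[0,0,45,0,0,0,0],[0,0,45,0,0,0,0],[0,0,0,0,0,0,60],[0,0,0,0,0,0,255],[0,0,0,0,0,0,255]]

```text
clock: 34.75
position: [0.5753, -0.0461, 0.0175]
eef_rot: [0.001, 0.977, 0.215, 0.002]
force: [-0.2, -0.2, 0.4]
width: 0.0648
grasp_force: 0.0
```

>>> apply_moves:
  commands:
    - [[0,0,0,0,0,0,255],[0,0,0,0,0,0,255],[0,0,-20,0,0,0,255],[0,0,0,0,0,10.1,255],[0,0,0,0,0,10.2,255],[0,0,0,0,0,0,255]]

```text
clock: 35.5
position: [0.5737, -0.0459, 0.0355]
eef_rot: [0.0, 0.999, 0.04, 0.0]
force: [-0.0, 0.3, -0.7]
width: 0.0494
grasp_force: 30.0
```

Run:
```python
from h import *
plan((490,-60,35,4.65))
```

```text
t 35.5 tcp [573.7 -45.9  35.5] phi 4.6 F [-0.   0.3 -0.7] w 49.4 g 30.0
 shift [-84.6   7.4   0.5] turn [ 0.  -0.  -0.1]
```

>>> apply_moves:
  commands:
    - [[-42.3,3.7,0,0,0,0,255],[-42.3,3.7,0,0,0,0,255],[0,0,0,0,0,0,255],[0,0,10,0,0,0,255],[0,0,9.5,0,0,0,255],[0,0,0,0,0,0,255],[0,0,0,0,0,0,80],[0,0,0,0,0,0,0]]

```text
clock: 36.5
position: [0.49, -0.0596, 0.0153]
eef_rot: [-0.0, 0.999, 0.039, -0.0]
force: [0.1, 0.4, -0.2]
width: 0.0623
grasp_force: 0.0
```

>>> apply_moves:
  commands:
    - [[0,0,-30,0,0,0,0],[0,0,-45,0,0,0,0],[0,0,-45,0,0,0,0],[0,0,-45,0,0,-10,0],[0,0,0,0,0,-10,0],[0,0,0,0,0,-10,0],[0,0,0,0,0,-10,0],[0,0,0,0,0,-10,0]]

```text
clock: 37.5
position: [0.4896, -0.0596, 0.1805]
eef_rot: [-0.0, 0.888, 0.46, -0.0]
force: [-1.0, -0.8, 1.1]
width: 0.0872
grasp_force: 0.0
```

>>> apply_moves:
  commands:
    - [[0,0,0,0,0,-10,0],[0,0,0,0,0,-10,0],[0,0,0,0,0,-10,0],[0,0,0,0,0,-10,0],[0,0,0,0,0,0,0],[0,0,0,0,0,0,0]]

```text
clock: 38.25
position: [0.4898, -0.0597, 0.1806]
eef_rot: [-0.0, 0.68, 0.733, -0.0]
force: [-0.4, -0.3, 0.0]
width: 0.0869
grasp_force: 0.0
```

Run:
```python
from h import *
blocks()
plan((490,-60,15,94.65))
```

```text
wrist 0.72 (array([491. , -60.4]), array([34. , 50.1]), 4.2, 38.4, 1826)
t 38.35 tcp [489.8 -59.8 180.7] phi 94.39 F [ 1.2 -0.8  0.7] w 87.1 g 0.0
 shift [ -0.3   0.2 165.7] turn [-0.  -0.  -0.3]
```

>>> apply_moves:
  commands:
    - [[0,0.8,40,0,0,-0.3,0],[0,0,45,0,0,0,0],[0,0,45,0,0,0,0],[0,0,36,0,0,0,80],[0,0,0,0,0,0,120],[0,0,0,0,0,0,255],[0,0,0,0,0,0,255],[0,0,0,0,0,0,255]]

```text
clock: 39.35
position: [0.4916, -0.06, 0.0161]
eef_rot: [0.001, 0.677, 0.736, 0.001]
force: [0.3, 1.2, 0.6]
width: 0.0447
grasp_force: 0.0
```

>>> apply_moves:
  commands:
    - [[0,0,0,0,0,0,255],[0,0,0,0,0,0,255],[0,0,-40,0,0,0,255],[0,0,-45,0,0,0,255],[0,0,0,0,0,0,255],[0,0,0,0,0,0,255]]

```text
clock: 40.1
position: [0.4902, -0.0595, 0.0994]
eef_rot: [-0.0, 0.677, 0.736, -0.0]
force: [-0.9, -0.0, -1.2]
width: 0.0339
grasp_force: 30.0
```

Run:
```python
from h import *
held(.016,.030)
plan(J(-.3,-22,100))
```

```text
held (array([-0.2,  1. ]), array([50.4, 54.8]), 0.0, 22.9, 5459)
 x max 24.7 y [-24.5  26.4] z 22.9
t 40.15 tcp [489.8 -59.4  98.9] phi 94.77 F [ 1.1  0.9 -0.3] w 33.8 g 30.0
 shift [249.1  57.9  -1. ] turn [-0.1 -0.1  0.1]
```

>>> apply_moves:
  commands:
    - [[50.2,11.6,0,0,0,0,255],[50.2,11.6,0,0,0,0,255],[50.2,11.6,0,0,0,0,255],[50.2,11.6,0,0,0,0,255],[50.2,11.6,0,0,0,0.1,255],[0,0,0,0,0,0,255],[0,0,0,0,0,0,255],[0,0,0,0,0,0,255]]

```text
clock: 41.15
position: [0.5269, 0.1938, 0.099]
eef_rot: [-0.001, 0.678, 0.735, -0.001]
force: [0.7, -0.4, -1.2]
width: 0.0339
grasp_force: 30.0
```

Run:
```python
from h import *
plan(J(-.3,-20,46))
```

```text
t 41.15 tcp [526.9 193.8  99. ] phi 94.58 F [ 0.7 -0.4 -1.2] w 33.9 g 30.0
 shift [ 1.9 -0.1 53. ] turn [-0.1  0.  -0.1]
```

>>> apply_moves:
  commands:
    - [[1.5,0,24,0,0,-0.1,255],[0,0,24,0,0,0,255],[0,0,5.5,0,0,0,255],[0,0,0,0,0,0,255],[0,0,0,0,0,0,255]]

```text
clock: 41.78
position: [0.528, 0.1961, 0.0468]
eef_rot: [0.0, 0.677, 0.736, 0.0]
force: [-0.3, -0.2, -1.3]
width: 0.0337
grasp_force: 30.0
```

>>> apply_moves:
  commands:
    - [[2,0,0,0,0,0,255],[2,0,0,0,0,0,255],[2,0,0,0,0,0,255],[2,0,0,0,0,0,255],[1,0,0,0,0,0,255],[0,0,0,0,0,0,255]]

```text
clock: 42.52
position: [0.5268, 0.2051, 0.0463]
eef_rot: [0.0, 0.677, 0.736, -0.0]
force: [-0.5, -4.9, 0.6]
width: 0.0336
grasp_force: 30.0
```

>>> apply_moves:
  commands:
    - [[1,0,0,0,0,0,255],[0.5,0,0,0,0,0,255],[0,0,0,0,0,0,255]]

```text
clock: 42.9
position: [0.527, 0.2059, 0.0464]
eef_rot: [0.001, 0.677, 0.736, -0.001]
force: [1.2, -7.7, 1.4]
width: 0.0337
grasp_force: 30.0
```

>>> apply_moves:
  commands:
    - [[0.5,0,0,0,0,0,255],[0.5,0,0,0,0,0,255],[0,0,0,0,0,0,255]]

```text
clock: 43.28
position: [0.5271, 0.2062, 0.0466]
eef_rot: [0.001, 0.677, 0.736, -0.001]
force: [0.7, -9.6, 1.9]
width: 0.0338
grasp_force: 30.0
```

>>> apply_moves:
  commands:
    - [[0,0,1,0,0,0,255],[0,0,0.7,0,0,0,255],[0,0,0,0,0,0,255],[0,0,0,0,0,0,60],[0,0,0,0,0,0,0],[0,0,-30,0,0,0,0],[0,0,-40,0,0,0,0],[0,0,-40,0,0,0,0]]

```text
clock: 44.28
position: [0.526, 0.2088, 0.1552]
eef_rot: [-0.001, 0.677, 0.736, -0.0]
force: [0.4, -0.1, 0.3]
width: 0.0755
grasp_force: 0.0
```

>>> apply_moves:
  commands:
    - [[0,0,-40,0,0,0,0],[0,0,0,0,0,0,0],[0,0,0,0,0,0,0],[0,0,0,0,0,0,0]]

```text
clock: 44.78
position: [0.5252, 0.2082, 0.1929]
eef_rot: [-0.001, 0.677, 0.736, -0.001]
force: [-1.0, 0.4, 0.1]
width: 0.0868
grasp_force: 0.0
```

```bash
python3 - <<'E'
from h import *
im,P=blocks()
u=(P[...,0]*1000-525.3)*np.cos(a_)+(P[...,1]*1000-215.6)*np.sin(a_);v=-(P[...,0]*1000-525.3)*np.sin(a_)+(P[...,1]*1000-215.6)*np.cos(a_)
m=(im['depth']>0)&(abs(u)<15)&(P[...,2]>.065)&(P[...,2]<.072)&(v<118);print('row v',np.percentile(v[m],[.5,99.5]))
E
plan=1; python3 -c "
from h import *
plan((522.2,-327.9,190,155.5))"
```

```text
wrist 0.96 (array([522.7, 254.3]), array([33.9, 48.7]), 4.4, 68.3, 2256)
wrist 0.75 (array([528.4, 205.2]), array([33.9, 50.4]), 5.2, 68.4, 1977)
wrist 0.64 (array([519.5, 303.7]), array([34. , 50.6]), 4.8, 68.3, 2761)
row v [-34.90023756 113.3438164 ]
t 44.88 tcp [525.6 208.1 193.1] phi 94.78 F [0.4 0.4 0.1] w 87.2 g 0.0
 shift [-533.9  -48.     3.3] turn [ -0.2  -0.1 -60.7]
```

View pics/b_last.png

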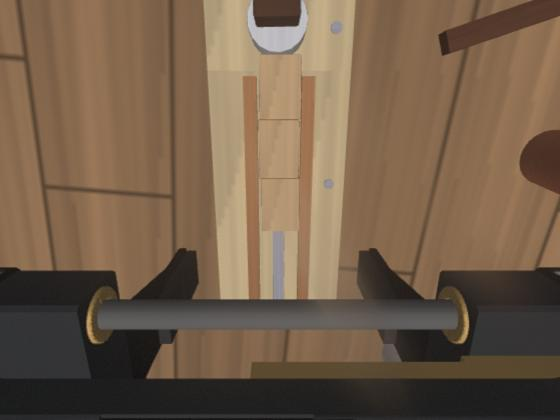

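>>> apply_moves:
  commands:
    - [[-48.5,-4.4,0,0,0,0,0],[-48.5,-4.4,0,0,0,0,0],[-48.5,-4.4,0,0,0,0,0],[-48.5,-4.4,0,0,0,0,0],[-48.5,-4.4,0,0,0,0,0],[-48.5,-4.4,0,0,0,0,0],[-48.5,-4.4,0,0,0,0,60],[-48.5,-4.4,0,0,0,0,130]]

```text
clock: 45.88
position: [0.5233, -0.1828, 0.1937]
eef_rot: [-0.001, 0.677, 0.736, -0.0]
force: [0.8, -0.7, 1.0]
width: 0.0741
grasp_force: 0.0
```

>>> apply_moves:
  commands:
    - [[-48.5,-4.4,0,0,0,0,130],[-48.5,-4.4,0,0,0,0,130],[-48.5,-4.4,0,0,0,0,130],[0,0,0,0,0,-10.1,130],[0,0,0,0,0,-10.1,130],[0,0,0,0,0,-10.1,130],[0,0,0,0,0,-10.1,130],[0,0,0,0,0,-10.1,130]]

```text
clock: 46.88
position: [0.5223, -0.3272, 0.1934]
eef_rot: [-0.001, 0.296, 0.955, 0.0]
force: [-0.1, -0.1, -0.4]
width: 0.0427
grasp_force: 0.0
```

>>> apply_moves:
  commands:
    - [[0,0,0,0,0,-10.1,130],[0,0,0,0,0,0,130],[0,0,0,0,0,0,130],[0,0,0,0,0,0,130]]

```text
clock: 47.38
position: [0.5226, -0.3275, 0.1943]
eef_rot: [-0.0, 0.214, 0.977, 0.0]
force: [0.2, -0.1, -0.0]
width: 0.0427
grasp_force: 0.0
```

Run:
```python
from h import *
im=cam('wrist');P=cloud(im);x,y=P[...,0],P[...,1]
m=(np.hypot(x-.522,y+.328)<.03)&(im['depth']>0);print(toprect(P,m,.092,.11),toprect(P,m,.068,.076))
plan((522.3,-327.9,76,155.5))
```

```text
(array([ 521.6, -327.2]), array([11.6, 33.7]), 65.0, 100.1, 609) (array([ 521. , -327.6]), array([34.9, 33.8]), 66.3, 72.2, 696)
t 47.42 tcp [ 522.6 -327.5  194.4] phi 155.31 F [ 0.8 -0.8 -0.3] w 42.9 g 0.0
 shift [ 1.000e-01 -6.000e-01  1.184e+02] turn [ 0.  -0.  -0.2]
```

>>> apply_moves:
  commands:
    - [[0.7,0,38,0,0,-0.2,130],[0,0,40,0,0,0,130],[0,0,40,0,0,0,130],[0,0,0,0,0,0,255],[0,0,0,0,0,0,255],[0,0,0,0,0,0,255],[0,0,0,0,0,0,255],[0,0,0,0,0,0,255]]

```text
clock: 48.42
position: [0.5229, -0.3279, 0.0782]
eef_rot: [0.001, 0.212, 0.977, -0.001]
force: [-0.1, 0.8, 5.9]
width: 0.0116
grasp_force: 30.0
```

>>> apply_moves:
  commands:
    - [[0,0,-40,0,0,0,255],[0,0,-45,0,0,0,255],[0,0,-45,0,0,10.1,255],[0,0,0,0,0,10.1,255],[0,0,0,0,0,10.1,255],[0,0,0,0,0,10.1,255],[0,0,0,0,0,10.1,255],[0,0,0,0,0,10.1,255]]

```text
clock: 49.42
position: [0.5217, -0.3268, 0.2063]
eef_rot: [-0.0, 0.678, 0.735, -0.0]
force: [-0.6, 0.2, -0.1]
width: 0.0119
grasp_force: 30.0
```

Run:
```python
from h import *
plan(J(0,-80,200))
```

```text
t 49.42 tcp [ 521.7 -326.8  206.3] phi 94.64 F [-0.6  0.2 -0.1] w 11.9 g 30.0
 shift [460.4  47.5   6.6] turn [-0. -0. -0.]
```

>>> apply_moves:
  commands:
    - [[46,4.7,0,0,0,0,255],[46,4.7,0,0,0,0,255],[46,4.7,0,0,0,0,255],[46,4.7,0,0,0,0,255],[46,4.7,0,0,0,0,255],[46,4.7,0,0,0,0,255],[46,4.7,0,0,0,0,255],[46,4.7,0,0,0,0,255]]

```text
clock: 50.42
position: [0.5272, 0.0442, 0.2066]
eef_rot: [-0.0, 0.676, 0.737, -0.0]
force: [0.8, -0.2, -1.2]
width: 0.012
grasp_force: 30.0
```

>>> apply_moves:
  commands:
    - [[46,4.7,0,0,0,0,255],[46,4.7,0,0,0,0,255],[0,0,0,0,0,0,255],[0,0,0,0,0,0,255],[0,0,0,0,0,0,255]]

```text
clock: 51.05
position: [0.529, 0.134, 0.2065]
eef_rot: [0.0, 0.676, 0.737, -0.0]
force: [0.8, 0.1, -0.4]
width: 0.0115
grasp_force: 30.0
```

Run:
```python
from h import *
o=get_obs();im=cam('wrist');P=cloud(im);ok=im['depth']>0;save(im,'st')
L=Rq(o['eef_rot']).inv().apply((P.reshape(-1,3)-o['position'])).reshape(P.shape)*1000
X,Y,Z=L[...,0],L[...,1],L[...,2]
m=ok&(abs(X)<40)&(abs(Y)<25)
h,e=np.histogram(Z[m&(X>8)],np.arange(-6,15));print(h)
w=m&(Z>10)&(Z<40)&(X>0);print('side',circ(np.c_[X[w],Y[w]],18),w.sum())
u=(P[...,0]*1000-525.3)*np.cos(a_)+(P[...,1]*1000-215.6)*np.sin(a_);v=-(P[...,0]*1000-525.3)*np.sin(a_)+(P[...,1]*1000-215.6)*np.cos(a_)
g=ok&(abs(u)<12)&(P[...,2]<.0265)&(P[...,2]>.005)&(v<-36)&(v>-150);print('slot u',np.percentile(u[g],[3,50,97]),g.sum(),np.percentile(v[g],[1,99]))
for lo,hi in((-34,-18),(18,36)):
    r=ok&(P[...,2]>.0355)&(P[...,2]<.041)&(u>lo)&(u<hi)&(v<95);print('rail',np.percentile(u[r],[2,98]),r.sum()) if r.sum() else 0
m=ok&(abs(u)<15)&(P[...,2]>.065)&(P[...,2]<.072)&(v<118);print('row v',np.percentile(v[m],[.5,99.5]))
plan(J(0,-80,95))
```

```text
[ 48  42  43  36  42  36  23  17  12  15  35 228 209  36  42  29  34  36
  38  27]
side (array([0.9, 0.8]), 0.22) 863
slot u [-4.86561855  0.62270059  6.70113751] 667 [-103.7694735  -43.1008441]
rail [-31.64945803 -20.02609105] 2806
rail [21.18898151 32.84179978] 2958
row v [-36.11743804  79.75720475]
t 51.1 tcp [529.  133.9 206.5] phi 94.87 F [ 0.1 -0.1 -0.9] w 11.8 g 30.0
 shift [  1.7   2.9 111.5] turn [-0.   0.   0.2]
```

View pics/st.png

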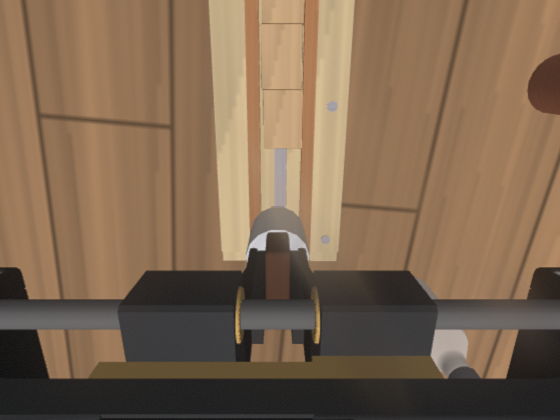

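>>> apply_moves:
  commands:
    - [[1.7,2.8,30,0,0,0.2,255],[0,0,40,0,0,0,255],[0,0,32,0,0,0,255],[0,0,5,0,0,0,255],[0,0,3,0,0,0,255],[0,0,0,0,0,0,255],[0,0,0,0,0,0,255]]

```text
clock: 51.98
position: [0.5325, 0.1371, 0.0977]
eef_rot: [0.001, 0.677, 0.736, 0.001]
force: [0.9, 0.0, -0.5]
width: 0.0114
grasp_force: 30.0
```

>>> apply_moves:
  commands:
    - [[0,0,2,0,0,0,255],[0,0,2,0,0,0,255],[0,0,2,0,0,0,255],[0,0,0,0,0,0,255]]

```text
clock: 52.48
position: [0.5314, 0.1371, 0.0903]
eef_rot: [-0.0, 0.677, 0.736, -0.0]
force: [1.1, 0.4, -0.8]
width: 0.0114
grasp_force: 30.0
```

Run:
```python
from h import *
plan(J(-.15,-80,78))
```

```text
t 52.48 tcp [531.4 137.1  90.3] phi 94.78 F [ 1.1  0.4 -0.8] w 11.4 g 30.0
 shift [-1.3  0.1 12.3] turn [-0.  -0.   0.1]
```

>>> apply_moves:
  commands:
    - [[0,0,3,0,0,0,255],[0,0,3,0,0,0,255],[0,0,3,0,0,0,255],[0,0,2.5,0,0,0,255],[0,0,0,0,0,0,255]]

```text
clock: 53.1
position: [0.5319, 0.1371, 0.079]
eef_rot: [0.0, 0.677, 0.736, 0.0]
force: [0.3, 0.3, 2.3]
width: 0.0116
grasp_force: 30.0
```

>>> apply_moves:
  commands:
    - [[4,0,0.4,0,0,0,255],[5,0,0,0,0,0,255],[5,0,0,0,0,0,255],[4,0,0,0,0,0,255],[2,0,0,0,0,0,255],[0,0,0,0,0,0,255],[0,0,0,0,0,0,255]]

```text
clock: 53.98
position: [0.5299, 0.1573, 0.0786]
eef_rot: [-0.0, 0.677, 0.736, 0.0]
force: [-0.1, 0.1, 2.3]
width: 0.0119
grasp_force: 30.0
```

>>> apply_moves:
  commands:
    - [[1,0,0,0,0,0,255],[1,0,0,0,0,0,255],[0,0,0,0,0,0,255]]

```text
clock: 54.35
position: [0.5298, 0.1589, 0.0786]
eef_rot: [0.0, 0.677, 0.736, -0.0]
force: [-0.1, -1.0, 1.6]
width: 0.0119
grasp_force: 30.0
```

>>> apply_moves:
  commands:
    - [[0.5,0,0,0,0,0,255],[0.5,0,0,0,0,0,255],[0,0,0,0,0,0,255]]

```text
clock: 54.72
position: [0.5297, 0.16, 0.0787]
eef_rot: [0.0, 0.677, 0.736, 0.0]
force: [-0.5, -2.4, 1.7]
width: 0.0118
grasp_force: 30.0
```

>>> apply_moves:
  commands:
    - [[0.5,0,0,0,0,0,255],[0.5,0,0,0,0,0,255],[0,0,0,0,0,0,255]]

```text
clock: 55.1
position: [0.5297, 0.1606, 0.0787]
eef_rot: [0.0, 0.677, 0.736, -0.0]
force: [0.6, -5.0, 1.3]
width: 0.0118
grasp_force: 30.0
```

>>> apply_moves:
  commands:
    - [[0.5,0,0.3,0,0,0,255],[0,0,0,0,0,10,255],[0,0,0,0,0,10,255],[0,0,0,0,0,10,255],[0,0,0,0,0,10,255],[0,0,0,0,0,0,255]]

```text
clock: 55.85
position: [0.5274, 0.1612, 0.0783]
eef_rot: [-0.001, 0.888, 0.46, -0.002]
force: [-2.4, -4.0, 5.4]
width: 0.0117
grasp_force: 30.0
```

>>> apply_moves:
  commands:
    - [[0,0,0,0,0,10,255],[0,0,0,0,0,10,255],[0,0,0,0,0,10,255],[0,0,0,0,0,10,255],[0,0,0,0,0,10,255],[0,0,0,0,0,0,255],[0,0,0,0,0,0,255]]

```text
clock: 56.72
position: [0.5291, 0.1619, 0.0783]
eef_rot: [-0.0, 0.999, 0.043, -0.0]
force: [-1.4, 0.4, 1.8]
width: 0.0117
grasp_force: 30.0
```

Run:
```python
from h import *
plan(J(-.15,-54.5,78.5,4.65));print(get_obs()['wrist_torque'])
```

```text
t 56.73 tcp [529.1 161.9  78.3] phi 4.9 F [-1.4  0.4  1.8] w 11.7 g 30.0
 shift [ 0.4  0.7 -0.2] turn [-0.   0.1  0.2]
[-0.00982115  0.30082326 -0.02531688]
```

>>> apply_moves:
  commands:
    - [[0,-0.6,0,0,0,0.2,255],[0,-0.5,0,0,0,0,255],[0,0,0,0,0,0,255]]

```text
clock: 57.1
position: [0.5291, 0.1622, 0.0783]
eef_rot: [0.0, 0.999, 0.04, -0.0]
force: [-1.2, -2.7, 2.7]
width: 0.0117
grasp_force: 30.0
```

>>> apply_moves:
  commands:
    - [[0,-0.5,0,0,0,0,255],[0,-0.5,0,0,0,0,255],[0,0,0,0,0,0,255]]

```text
clock: 57.48
position: [0.5292, 0.1625, 0.0783]
eef_rot: [0.001, 0.999, 0.04, -0.0]
force: [-1.2, -5.8, 2.7]
width: 0.0119
grasp_force: 30.0
```

>>> apply_moves:
  commands:
    - [[0,0,-1.2,0,0,0,255],[0,0,-1.2,0,0,0,255],[0,0,0,0,0,0,255]]

```text
clock: 57.85
position: [0.5293, 0.1628, 0.0805]
eef_rot: [0.001, 0.999, 0.04, -0.0]
force: [-1.9, -5.4, 0.2]
width: 0.0118
grasp_force: 30.1
```

>>> apply_moves:
  commands:
    - [[0,0,0,0,0,0,200],[0,0,0,0,0,0,150],[0,0,0,0,0,0,130],[0,0,-30,0,0,0,130],[0,0,-40,0,0,0,130],[0,0,-40,0,0,0,130],[0,0,-20,0,0,0,130],[0,0,0,0,0,0,130]]

```text
clock: 58.85
position: [0.5307, 0.1641, 0.2125]
eef_rot: [-0.0, 0.999, 0.04, 0.002]
force: [0.4, 0.8, 0.1]
width: 0.0423
grasp_force: 0.0
```

>>> apply_moves:
  commands:
    - [[0,0,0,0,0,0,130],[0,0,0,0,0,0,130]]

```text
clock: 59.1
position: [0.5285, 0.1635, 0.2093]
eef_rot: [0.0, 0.999, 0.04, -0.001]
force: [0.1, -0.2, -0.5]
width: 0.0426
grasp_force: 0.0
```

```bash
python3 - <<'E'
from h import *
plan()
im=cam('wrist');save(im,'fin');P=cloud(im);x,y=P[...,0],P[...,1];ok=im['depth']>0
u=(x*1000-525.3)*np.cos(a_)+(y*1000-215.6)*np.sin(a_);v=-(x*1000-525.3)*np.sin(a_)+(y*1000-215.6)*np.cos(a_)
Q=np.stack([u,v,P[...,2]*1000],-1)/1000
m=ok&(abs(u)<30)
print('stud bar',toprect(Q,m&(v<-20),.095,.11),'collar',toprect(Q,m&(v<-20),.0715,.080),'row',toprect(Q,m&(v<118),.0655,.0705))
print('dog',toprect(Q,m&(v>110),.085,.095),toprect(Q,m&(v>105),.058,.0655))
for b in range(-45,125,10):
    s=m&(abs(u)<12)&(v>=b)&(v<b+10); print(b,np.median(Q[s][:,2]*1000).round(1) if s.sum() else None,end='; ')
blocks()
E
cp pics/b_last.png pics/fin2.png
```

```text
t 59.1 tcp [528.5 163.5 209.3] phi 4.58 F [ 0.1 -0.2 -0.5] w 42.6 g 0.0
stud bar (array([  2.6, -54.7]), array([11.2, 33.4]), 89.8, 102.7, 551) collar (array([  2.8, -54.8]), array([34.5, 33.7]), 89.4, 74.9, 643) row (array([ 2.3, 22.6]), array([ 35.6, 189.9]), 1.1, 68.3, 5589)
dog (array([ -0.9, 139.7]), array([13.6, 33.9]), 87.6, 90.1, 604) (array([ -1.4, 134.2]), array([50.7, 47.3]), 81.6, 63.1, 993)
-45 74.2; -35 245.1; -25 234.4; -15 68.3; -5 68.4; 5 68.2; 15 68.3; 25 284.5; 35 68.3; 45 68.3; 55 68.2; 65 68.3; 75 68.2; 85 68.3; 95 68.2; 105 68.1; 115 63.7; wrist 0.97 (array([519.8, 303.5]), array([34.6, 50.1]), 5.7, 68.2, 1866)
wrist 0.83 (array([523.8, 253.8]), array([34.5, 52.3]), 6.1, 68.3, 1864)
wrist 0.8 (array([529.9, 204.2]), array([34.3, 50.1]), 5.4, 68.3, 1863)
```

View pics/fin.png

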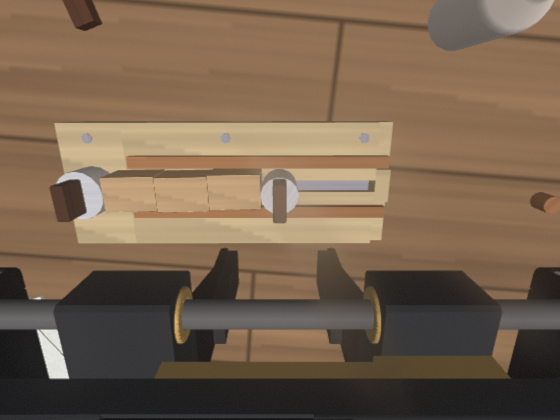

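Run:
```python
import cv2
a=cv2.imread('pics/fin.png')[160:240,40:310];cv2.imwrite('pics/crop.png',cv2.resize(a,None,fx=2.9,fy=2.9,interpolation=cv2.INTER_CUBIC))
```

```text
(no output)
```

View pics/crop.png

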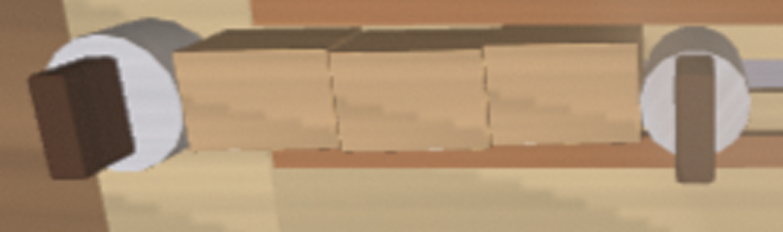

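```bash
python3 -c "
from h import *
print(sign_off())"
```

```text
the job is handed in; nothing more can be done
None
```

The jig is set up and handed in at about 59 s of the 210 s: dog locked in the socket, the three blocks that were there flush in one row against it, stud locked against the last block, and glue bottle left standing.

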